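# Snap the nozzle cap onto the tea flask

### The job

The flask has been filled for tea but its nozzle stands open. Pick the flask's nozzle cap, the tallest of the three black tops, out of the odds and ends in the wooden tray, set it over the nozzle and press it straight down until it clicks, then keep pressing firmly so that it sits fully home on the collar, and finish like that, still holding the cap pressed down. Keep the flask standing, and leave the other things in the tray, the tumblers and the sugar bowl where they are.

Things in the scene. Friction and masses are not known exactly. Their poses are not given: they have to be found in the camera images.
- cap_center (a point): Centre (half-way up, on the axis) of the flask's black plastic nozzle cap: a ribbed round cap, 42 mm in diameter and 42 mm tall, about 30 g, with a closed, slightly rounded top. It stands open end down on the floor of the tray among other small tops. Round, so it can be taken at any yaw. z is its axis, pointing to the closed end.
- cap_mouth (a point): Centre of the cap's open rim, 21 mm below its centre. The mouth is 28 mm wide for the first 3 mm (an inner lip); above this the cap is 34 mm wide inside, 38 mm deep in all.
- flask: Squat gold-coloured steel vacuum flask standing loose on the laminate top, full, 1.1 to 1.6 kg; origin at the centre of its underside, z up its axis. 104 mm in diameter up to 126 mm, shoulder rounding in to a 50 mm neck at 156 mm, then the collar of the stopper.
- collar: Black ribbed collar of the pouring stopper screwed into the flask's neck: 40 mm in diameter, 18 mm high (160 to 178 mm up the flask), fixed to the flask; origin at the centre of its underside.
- flask_seat (a point): Point on the flask's axis at the top of the collar, on which the cap's rim rests when home (the cap's centre is then 21 mm above this point). z is the flask's axis, up.
- nozzle_tip (a point): Top of the nozzle, on the flask's axis, 32 mm above the collar. The nozzle is 25 mm in diameter, its last 8 mm tapering to 18 mm. Four sprung catches near its foot stop the free cap when its rim is about 10 mm above the collar; they resist with 7 to 15 N and give way at 4 mm, the force falls, they click out over the lip at 2 mm and draw the rim onto the collar.
- tray: Wooden tray, 264 mm (its own x) by 364 mm (y) outside, walls 10 mm thick and 32 mm high, fixed on the top; origin at the centre of its underside, inner floor 10 mm above it. It holds six small things, about 115 mm apart: the nozzle cap and the five named below.
- jar_lid_center (a point): Centre of a black plastic jar lid in the tray, 60 mm in diameter, 18 mm high. Not to be used.
- small_cap_center (a point): Centre of a small black bottle cap in the tray, 28 mm in diameter, 28 mm high. Not to be used.
- cork_center (a point): Centre of a tapered cork stopper in the tray, 28 to 34 mm in diameter, 36 mm high. Not to be used.
- tea_tin_center (a point): Centre of a round steel tea tin in the tray, 56 mm in diameter, 50 mm high. Not to be used.
- matchbox_center (a point): Centre of a matchbox lying flat in the tray, 53 by 36 mm, 15 mm high. Not to be used.
- sugar_bowl_center (a point): Point half-way up (35 mm) on the axis of a lidded white ceramic sugar bowl, 88 mm in diameter (106 mm over its ears), 85 mm high with its knob, standing on the top beyond the tray.
- tumbler0_center (a point): Centre of one of three glass tumblers, 70 mm in diameter at the rim, 90 mm high, standing in a row with the sugar bowl on the top, beyond the tray and the flask.
- tumbler1_center (a point): Centre of one of three glass tumblers, 70 mm in diameter at the rim, 90 mm high, standing in a row with the sugar bowl on the top, beyond the tray and the flask.
- tumbler2_center (a point): Centre of one of three glass tumblers, 70 mm in diameter at the rim, 90 mm high, standing in a row with the sugar bowl on the top, beyond the tray and the flask.
Things that resemble listed ones, but are neither listed nor needed, are in the scene too. What is shaped like the part that bears cap_center but red is not meant. Several things have the shape of the flask; the one meant has the colours described above.

How it is judged:
By the outcome, as a careful person would: the job done as asked, in the order asked, and still so for the second after the job is handed in, while the arm keeps its last pose, push and grip.
It also fails if it takes over 48 s, if anything falls off the work surface, if the arm or the gripper's body presses on something with over 40 N, if the wrist force passes 120 N, or if a joint passes its speed limit or range.

### The arm

A 6-joint arm with a two-finger parallel gripper is mounted at the origin on the work surface. World frame = base frame: x ahead of the robot, y to its left, z up, the work surface at z = 0. Lengths are in m, angles in rad, forces in N, time in s.
With the tool pointing down it reaches from about 0.25 to 0.725 m from the base axis. Payload 4 kg.
Tool frame: the origin (TCP) lies midway between the tips of the shut fingers; the grasp point (between the pads) lies 19 mm behind it; z points along the fingers, y is the line along which they close (so a half turn about z gives the same grasp; the last joint's range is limited). The gripper opens to 85 mm and grips with 20 to 120 N. Pads are 22 mm wide; open, the fingers measure 114 mm over their backs; the gripper's body (76 mm by 85 mm) begins 54 mm behind the grasp point. The pads swing forward as they close: fully open they stand 13 mm farther back than shut.
Start: joints at [-1.346, 0.241, 0.005, 1.335, 0, 1.571], TCP at [0.111, -0.487, 0.231] pointing down, gripper open.
Joint ranges: [-2.72, 2.72], [-1.05, 1.87], [-1.09, 1.28], [-1.99, 2.15], [-1.42, 1.44], [-3.14, 3.14]. Speed limits (rad/s): [2.79, 2.79, 3.14, 3.14, 3.14, 3.14].

### API

Orientations are given as a unit quaternion [x, y, z, w].
In Python, from rig import arm, viewer, hand_in gives the robot as it stands. The module is installed in compiled form; this text tells all that it offers.
- The arm moves only by the tool play_rows, never from a script. Its argument "steps" is a list of rows, each a list of 2 entries, a list of its own where there are three numbers: the shift along the world's x, y, z each as a share of 0.075 m, from -1 to 1, then the turn, a rotation vector about the world's x, y, z each as a share of 5 degrees, from -1 to 1. In form: [[[tx, ty, tz], [wx, wy, wz]], ...]. A call has 1 to 5 rows; each row shifts and turns the commanded pose from where the row before left it; what a row does not reach is not made up. A row lasts 1/10 s, in which the tool goes at most 50 mm and 8.59 degrees, less where a joint would pass 70% of its speed; a pose out of reach is approached as far as the arm can. A call with a number of a shift or a turn outside -1 to 1 is refused whole. A call with a gripper value outside its range is refused whole. "gripper" is the opening, from 0 (shut) to 1 (fully open), set as the call begins (left out, the last holds). The fingers move at their own pace and stop on an object; "force" is the grip in N (left out, the last holds). Time passes only in rows, so rows that do not move let the fingers close. It gives the time, the measured TCP pose, the force, the opening and the grip force at its end, in the units of the state.
- arm.state(): the state, without advancing time (a new reading comes with each control period).
- viewer.capture(name): name is "scene" or "top"; returns a dict with "img" (480x640x3 uint8, blue, green, red), "z_map" (480x640 float32, m along the optical axis (not along the pixel's ray), 0 where there is no reading), "vfov" (degrees; the focal length in pixels is half the picture's height over the tangent of half this angle, whatever the lens; pixels are square), "cx", "cy" (the principal point, pixels), "R" (3x3) and "t" (3): a world point X has camera coordinates R X + t. Camera axes: x right, y down, z forward; pixel columns grow to the right and rows downward; lengths in m; the calibration is good to about 2 mm. A picture is of the moment at which its call begins.
- hand_in(): hands the job in; it is judged then, once.
Trained networks look in a picture, given as the dict that the camera call returned (one of the last four; its "shot" number tells which), for a name from the list of things; names that differ only in an ending like _2 or _b are one class to them, and where a whole thing is asked for, a point or a joint stands for the part that bears it (a point fixed in the world has none). Each returns a list of dicts, best first, with "conf" (0 to 1); they miss things now and then, are a little off and sometimes report something else, mostly with a low value. They report only what shows in the picture. A call takes as long as a camera call. They do not tell look-alikes from the thing itself.
- viewer.search_frame(thing, picture): "xy" ([column, row] in pixels, amid what is visible of it).
- viewer.masks_of(thing, picture): "pixels" (480x640 bool, what is visible of it) and "xy" ([column, row] in pixels, amid what is visible of it).
- viewer.pinpoint(thing, picture): "xy" ([column, row] in pixels: a listed point, or the origin of a listed thing).
The state is a dict: "time_s": time; "joints": joint angles; "qd": joint speeds; "joint_torque": joint torques, N m; "tcp_pos": TCP position; "tcp_rot": TCP orientation; "wrist_force": force on the tool from outside, world axes, zero at the start; "torque": the same for the moment, N m; "width": finger opening in m; "grip_force": force on a finger pad.
Only numpy, scipy, OpenCV 4.12 (cv2) and the standard library are available. Lean on these libraries where they do the work, as an engineer would, in place of code of your own. Each camera call takes 0.05 s, during which the arm holds its last target. There are 200 camera calls.

## Working session

There is one attempt and no reset: what is moved stays moved. The work goes in short steps, Python scripts to look and compute and a tool call to move; the robot and the scene stay as the last step left them, time stands still between calls to the robot, and variables do not carry over. Pictures are saved under pics/ and viewed, at most 10 in all, crops included, and the job is handed in when it is done.

Besides the shell and the picture viewer there is one more tool, called after ">>>" by a JSON object that holds its "api" and its "payload". play_rows: Moves the arm, as the interface text tells. Shift numbers are shares of 0.075 m and turn numbers shares of 5 degrees, none past 1 either way. Its arguments: {"type":"object","properties":{"steps":{"type":"array","items":{"type":"array"}},"gripper":{"type":"number"},"force":{"type":"number"}},"required":["steps"]}

```bash
mkdir -p pics
cat > h.py <<'E'
import numpy as np, cv2
from rig import arm, viewer, hand_in
def f(p): return 240/np.tan(np.radians(p["vfov"])/2)
def world(p,u,v,z=None):
    z=p["z_map"][v,u] if z is None else z
    u=np.asarray(u);v=np.asarray(v)
    c=np.stack([(u-p["cx"])/f(p)*z,(v-p["cy"])/f(p)*z,z*np.ones_like(u,float)],-1)
    return (c-p["t"])@p["R"]
def cloud(p):
    v,u=np.mgrid[:480,:640]; return world(p,u,v,p["z_map"])
E
python3 - <<'E'
from h import *
for n in ("scene","top"):
    p=viewer.capture(n); cv2.imwrite(f"pics/{n}0.png",p["img"])
    C=cloud(p); print(n,"cam",-p["R"].T@p["t"])
    for k in ("cap_center","flask","collar","nozzle_tip","jar_lid_center","small_cap_center","tray"):
        for d in viewer.masks_of(k,p)[:4]:
            m=d["pixels"]&(p["z_map"]>0); q=C[m]
            if len(q): print(k,round(d["conf"],2),np.round(d["xy"]),"med",np.median(q,0).round(3),"min",np.percentile(q,3,0).round(3),"max",np.percentile(q,97,0).round(3))
E
```

```text
scene cam [ 0.97046394 -0.17223765  0.79539896]
cap_center 0.78 [243. 221.] med [ 0.367 -0.098  0.039] min [ 0.342 -0.117  0.004] max [ 0.377 -0.078  0.045]
cap_center 0.71 [228. 278.] med [ 0.492 -0.166  0.049] min [ 0.461 -0.187  0.01 ] max [ 0.504 -0.146  0.055]
cap_center 0.23 [394. 364.] med [0.778 0.041 0.065] min [0.739 0.009 0.035] max [0.81  0.081 0.082]
flask 0.91 [404. 237.] med [0.576 0.162 0.13 ] min [0.522 0.13  0.005] max [0.603 0.215 0.204]
flask 0.71 [481. 224.] med [0.613 0.314 0.126] min [0.56  0.288 0.003] max [0.644 0.366 0.203]
flask 0.58 [454. 340.] med [0.772 0.169 0.059] min [0.745 0.127 0.006] max [0.806 0.189 0.092]
collar 0.67 [340. 389.] med [ 0.766 -0.05   0.05 ] min [ 0.745 -0.085  0.004] max [ 0.808 -0.024  0.092]
collar 0.56 [501. 201.] med [0.605 0.328 0.175] min [0.58  0.319 0.162] max [0.613 0.349 0.181]
collar 0.48 [412. 207.] med [0.563 0.17  0.177] min [0.538 0.161 0.164] max [0.572 0.195 0.181]
nozzle_tip 0.93 [404. 234.] med [0.577 0.161 0.132] min [0.528 0.13  0.01 ] max [0.603 0.21  0.202]
nozzle_tip 0.89 [482. 226.] med [0.612 0.314 0.127] 
[... 1372 characters left out ...]
60.] med [0.543 0.172 0.178] min [0.532 0.163 0.167] max [0.568 0.197 0.181]
collar 0.35 [223. 255.] med [0.543 0.17  0.147] min [0.502 0.132 0.01 ] max [0.594 0.223 0.209]
nozzle_tip 0.95 [147. 239.] med [0.583 0.321 0.143] min [0.543 0.289 0.005] max [0.634 0.379 0.208]
nozzle_tip 0.94 [222. 261.] med [0.543 0.17  0.147] min [0.502 0.132 0.01 ] max [0.592 0.222 0.209]
jar_lid_center 0.75 [392. 231.] med [ 0.604 -0.164  0.028] min [ 0.578 -0.191  0.021] max [ 0.63  -0.138  0.032]
small_cap_center 0.51 [449. 283.] med [ 0.484 -0.276  0.037] min [ 0.472 -0.291  0.014] max [ 0.496 -0.267  0.042]
tray 0.87 [398. 261.] med [ 0.537 -0.168  0.011] min [ 0.419 -0.337  0.007] max [0.669 0.008 0.033]
```

View pics/scene0.png

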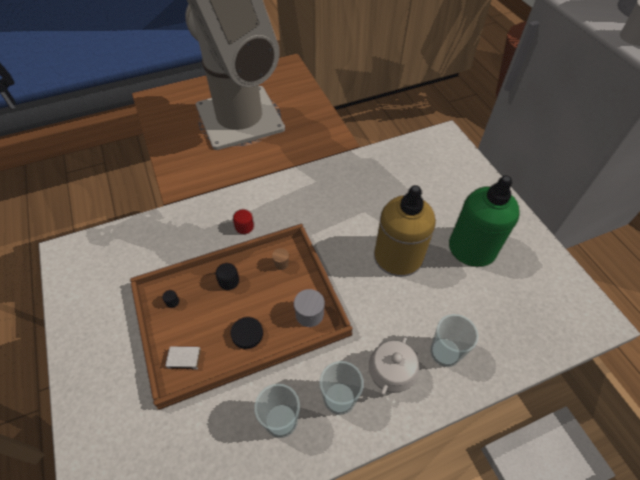

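View pics/top0.png

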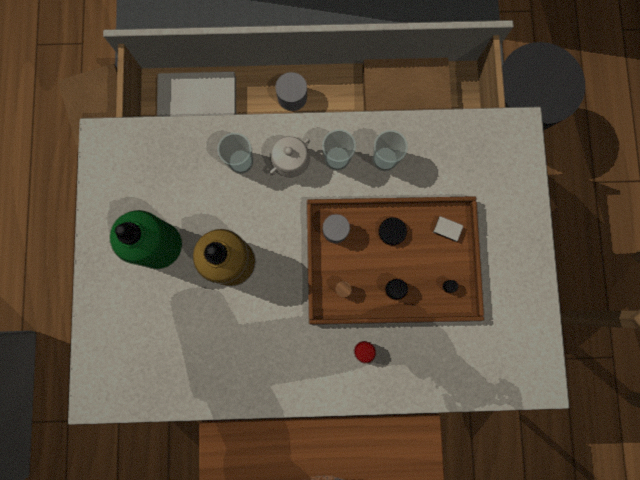

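The gold flask is at top-view (215,252), and the meant cap is in the tray at (397,289). The red look-alike at (365,351) is outside the tray. Next I'll refine the positions by fitting.

Run:
```python
from h import *
from scipy.optimize import least_squares
def fit(q,R,c0): 
    r=least_squares(lambda c:np.hypot(*(q[:,:2]-c).T)-R,c0,loss="soft_l1",f_scale=.002); return r.x.round(4),round(np.abs(r.fun).mean()*1e3,2)
A={}
for n in ("scene","top"):
    p=viewer.capture(n); C=cloud(p).reshape(-1,3); I=p["img"].reshape(-1,3); C=np.where((p["z_map"]>0).reshape(-1,1),C,9); A[n]=C
    def near(c,r,z0,z1): d=np.hypot(*(C[:,:2]-c).T); return C[(d<r)&(C[:,2]>z0)&(C[:,2]<z1)]
    t=near((.483,-.163),.035,.045,.07); print(n,"cap top",((t[:,:2].min(0)+t[:,:2].max(0))/2).round(4),t.mean(0).round(4),t[:,2].max().round(4),np.ptp(t,0).round(4))
    s=near((.483,-.163),.035,.016,.045); print(" cap side",len(s),fit(s,.021,(.483,-.163)) if len(s)>5 else "")
    for a,b,R in((.02,.12,.052),(.163,.175,.02),(.182,.2,.0125)):
        s=near((.55,.175),.08,a,b); print(" flask",a,len(s),fit(s,R,(.55,.175)) if len(s)>5 else "")
    s=near((.55,.175),.08,.204,.23); print(" tip",len(s),s.mean(0).round(4) if len(s) else"", s[:,2].max().round(4) if len(s) else "")
    s=near((.55,.175),.03,.176,.184); print(" collar top",len(s),np.median(s,0).round(4))
    g=C[(C[:,0]>.3)&(C[:,0]<.4)&(C[:,1]>0)&(C[:,1]<.1)]; print(" table z",np.median(g[:,2]).round(4))
s=arm.state(); print({k:np.round(s[k],3) for k in("time_s","joints","tcp_pos","tcp_rot","wrist_force","width","grip_force")})
```

```text
scene cap top [ 0.484  -0.1672] [ 0.4858 -0.1667  0.0521] 0.0568 [0.0405 0.0414 0.0117]
 cap side 177 (array([ 0.4824, -0.1666]), np.float64(0.59))
 flask 0.02 1471 (array([0.5514, 0.1818]), np.float64(0.55))
 flask 0.163 108 (array([0.5518, 0.1816]), np.float64(0.78))
 flask 0.182 117 (array([0.552 , 0.1813]), np.float64(1.33))
 tip 123 [0.5547 0.1792 0.2094] 0.2132
 collar top 159 [0.5606 0.1734 0.1789]
 table z 0.0013
top cap top [ 0.4818 -0.1658] [ 0.4813 -0.1646  0.0516] 0.058 [0.0393 0.0421 0.0127]
 cap side 50 (array([ 0.4812, -0.1654]), np.float64(0.35))
 flask 0.02 321 (array([0.5515, 0.1826]), np.float64(0.22))
 flask 0.163 45 (array([0.5514, 0.1821]), np.float64(0.87))
 flask 0.182 62 (array([0.5511, 0.1818]), np.float64(1.44))
 tip 130 [0.551  0.1814 0.2091] 0.2159
 collar top 156 [0.5463 0.175  0.1783]
 table z 0.0002
{'time_s': np.float64(0.9), 'joints': array([-1.346,  0.241,  0.005,  1.335, -0.   ,  1.571]), 'tcp_pos': array([ 0.111, -0.487,  0.231]), 'tcp_rot': array([ 0.994,  0.112, -0.   ,  0.   ]), 'wrist_force': array([0.632, 0.144, 0.296]), 'width': np.float64(0.085), 'grip_force': np.float64(0.0)}
```

>>> {"api": "play_rows", "payload": {"steps": [[[0.4, 0.35, 0], [0, 0, 0]], [[0.4, 0.35, 0], [0, 0, 0]], [[0.4, 0.35, 0], [0, 0, 0]], [[0.4, 0.35, 0], [0, 0, 0]], [[0.4, 0.35, 0], [0, 0, 0]]], "gripper": 1, "force": 80}}

```text
time_s: 1.4
tcp_pos: [0.2624, -0.3551, 0.2315]
tcp_rot: [0.994, 0.112, 0.0, 0.0]
wrist_force: [0.6, 0.0, -0.9]
width: 0.0854
grip_force: 0.0
```

>>> {"api": "play_rows", "payload": {"steps": [[[0.4, 0.35, 0], [0, 0, 0]], [[0.4, 0.35, 0], [0, 0, 0]], [[0.4, 0.35, 0], [0, 0, 0]], [[0.4, 0.35, -0.2], [0, 0, 0]], [[0.4, 0.35, -0.2], [0, 0, 0]]]}}

```text
time_s: 1.9
tcp_pos: [0.4131, -0.2239, 0.2016]
tcp_rot: [0.994, 0.112, 0.001, 0.001]
wrist_force: [0.5, 0.4, 0.8]
width: 0.0855
grip_force: 0.0
```

>>> {"api": "play_rows", "payload": {"steps": [[[0.31, 0.26, -0.3], [0, 0, 0]], [[0.31, 0.26, -0.4], [0, 0, 0]], [[0.3, 0.25, -0.4], [0, 0, 0]], [[0, 0, -0.3], [0, 0, 0]], [[0, 0, 0], [0, 0, 0]]]}}

```text
time_s: 2.4
tcp_pos: [0.4782, -0.1655, 0.0929]
tcp_rot: [0.994, 0.113, -0.003, -0.002]
wrist_force: [-0.6, 0.3, -0.7]
width: 0.0854
grip_force: 0.0
```

Run:
```python
from h import *
p=viewer.capture("scene"); cv2.imwrite("pics/s1.png",cv2.resize(p["img"][180:380,120:360],None,fx=3,fy=3))
print(arm.state()["tcp_pos"])
```

```text
[ 0.47908913 -0.16636117  0.09489628]
```

View pics/s1.png

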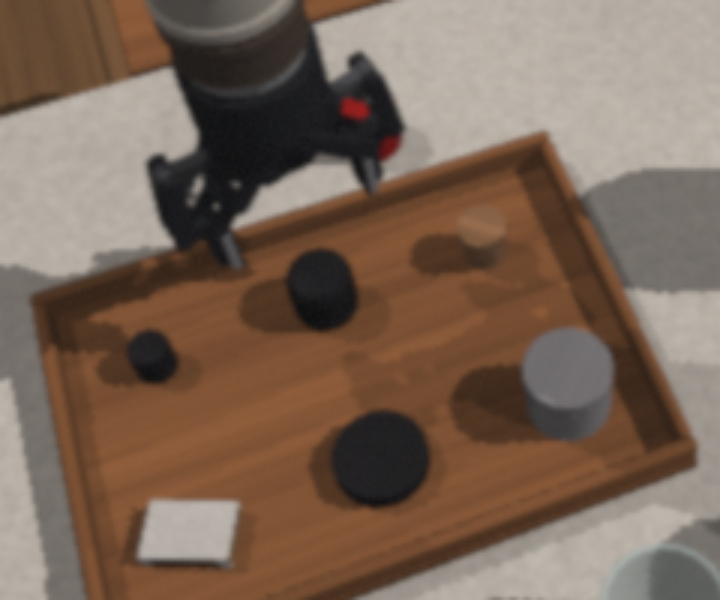

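The cap stands between and below the open fingers (crop (322,288)), with both neighbours clear. I'll go down.

>>> {"api": "play_rows", "payload": {"steps": [[[0.04, 0, -0.3], [0, 0, 0]], [[0, 0, -0.3], [0, 0, 0]], [[0, 0, -0.25], [0, 0, 0]], [[0, 0, -0.2], [0, 0, 0]], [[0, 0, 0], [0, 0, 0]]]}}

```text
time_s: 2.95
tcp_pos: [0.4826, -0.1677, 0.0175]
tcp_rot: [0.994, 0.111, -0.001, -0.0]
wrist_force: [-0.7, 0.7, -0.6]
width: 0.0856
grip_force: 0.0
```

>>> {"api": "play_rows", "payload": {"steps": [[[0, 0, 0], [0, 0, 0]], [[0, 0, 0], [0, 0, 0]], [[0, 0, 0], [0, 0, 0]], [[0, 0, 0], [0, 0, 0]], [[0, 0, 0], [0, 0, 0]]], "gripper": 0, "force": 80}}

```text
time_s: 3.45
tcp_pos: [0.4848, -0.1678, 0.0194]
tcp_rot: [0.994, 0.112, 0.002, 0.001]
wrist_force: [-0.5, -0.6, 5.8]
width: 0.0402
grip_force: 80.7
```

>>> {"api": "play_rows", "payload": {"steps": [[[0, 0, 0], [0, 0, 0]], [[0, 0, 0], [0, 0, 0]], [[0, 0, 0], [0, 0, 0]]]}}

```text
time_s: 3.75
tcp_pos: [0.4848, -0.1678, 0.0194]
tcp_rot: [0.994, 0.112, 0.002, 0.001]
wrist_force: [-0.5, -0.9, 5.5]
width: 0.0402
grip_force: 80.7
```

>>> {"api": "play_rows", "payload": {"steps": [[[0, 0, 0.3], [0, 0, 0]], [[0, 0, 0.5], [0, 0, 0]], [[0, 0, 0.6], [0, 0, 0]], [[0, 0, 0.6], [0, 0, 0.5]], [[0, 0, 0.6], [0, 0, 1]]]}}

```text
time_s: 4.25
tcp_pos: [0.4832, -0.1671, 0.2151]
tcp_rot: [0.984, 0.178, 0.0, 0.0]
wrist_force: [1.7, -0.5, -0.4]
width: 0.0404
grip_force: 80.6
```

>>> {"api": "play_rows", "payload": {"steps": [[[0, 0.2, 0.5], [0, 0, 1]], [[0.1, 0.4, 0.3], [0, 0, 1]], [[0.1, 0.5, 0], [0, 0, 1]], [[0.1, 0.5, 0], [0, 0, 1]], [[0.1, 0.5, 0], [0, 0, 1]]]}}

```text
time_s: 4.75
tcp_pos: [0.5136, -0.0084, 0.2737]
tcp_rot: [0.922, 0.387, 0.001, 0.0]
wrist_force: [-0.0, -0.8, -0.4]
width: 0.0402
grip_force: 80.6
```

>>> {"api": "play_rows", "payload": {"steps": [[[0.1, 0.5, 0], [0, 0, 0.5]], [[0.1, 0.5, 0], [0, 0, 0]], [[0.1, 0.4, 0], [0, 0, 0]], [[0.1, 0.3, 0], [0, 0, 0]], [[0, 0, 0], [0, 0, 0]]]}}

```text
time_s: 5.25
tcp_pos: [0.5438, 0.1207, 0.2727]
tcp_rot: [0.913, 0.408, 0.0, -0.0]
wrist_force: [0.9, -0.7, 0.1]
width: 0.0404
grip_force: 80.6
```

>>> {"api": "play_rows", "payload": {"steps": [[[0.05, 0.4, 0], [0, 0, 0]], [[0.05, 0.3, 0], [0, 0, 0]], [[0, 0.1, -0.2], [0, 0, 0]], [[0, 0, 0], [0, 0, 0]], [[0, 0, 0], [0, 0, 0]]]}}

```text
time_s: 5.75
tcp_pos: [0.5505, 0.1769, 0.2577]
tcp_rot: [0.914, 0.406, -0.001, 0.0]
wrist_force: [0.5, -0.0, -0.0]
width: 0.0405
grip_force: 80.6
```

```bash
cat > m.py <<'E'
from h import *
from scipy.optimize import least_squares
def fit(q,R,c0):
    r=least_squares(lambda c:np.hypot(*(q[:,:2]-c).T)-R,c0,loss="soft_l1",f_scale=.001); return r.x.round(4),round(np.abs(r.fun).mean()*1e3,2)
t=arm.state()["tcp_pos"]; print("tcp",np.round(t,4))
for n in ("scene","top"):
    p=viewer.capture(n); C=cloud(p)
    for d in viewer.masks_of("cap_center",p):
        m=cv2.erode(d["pixels"].astype(np.uint8),np.ones((3,3)))>0; q=C[m&(p["z_map"]>0)]
        if len(q)<8: continue
        if np.median(q,0)[2]<.1: continue
        q=q[np.abs(q[:,2]-t[2]-.008)<.02]
        if len(q)>8: print(n,"cap",round(d["conf"],2),d["xy"],len(q),fit(q,.021,t[:2]),np.percentile(q[:,2],[2,98]).round(4))
    F=C.reshape(-1,3)[(p["z_map"]>0).ravel()]; r=np.hypot(*(F[:,:2]-(.5515,.182)).T)
    for a,b,R in((.02,.12,.052),(.163,.175,.02),(.182,.2,.0125)):
        s=F[(r<R+.012)&(F[:,2]>a)&(F[:,2]<b)]; print(n,a,len(s),fit(s,R,(.5515,.182)) if len(s)>8 else"")
    if n=="scene": im=p["img"]
cv2.imwrite(sys.argv[1],cv2.resize(im[130:290,300:500],None,fx=3.5,fy=3.5)) if (sys:=__import__("sys")) else 0
E
python3 m.py pics/s2.png
```

```text
tcp [0.5505 0.1769 0.2577]
scene cap 0.79 [406.4, 167.4] 91 (array([0.5492, 0.1748]), np.float64(0.51)) [0.2569 0.2853]
scene 0.02 1466 (array([0.5514, 0.1818]), np.float64(0.55))
scene 0.163 103 (array([0.5518, 0.1815]), np.float64(0.76))
scene 0.182 116 (array([0.552 , 0.1811]), np.float64(1.21))
top cap 0.66 [217.1, 250.4] 53 (array([0.5493, 0.1756]), np.float64(0.45)) [0.2668 0.2853]
top 0.02 332 (array([0.5515, 0.1826]), np.float64(0.2))
top 0.163 38 (array([0.5514, 0.1824]), np.float64(0.63))
top 0.182 9 (array([0.5489, 0.1792]), np.float64(0.93))
```

View pics/s2.png

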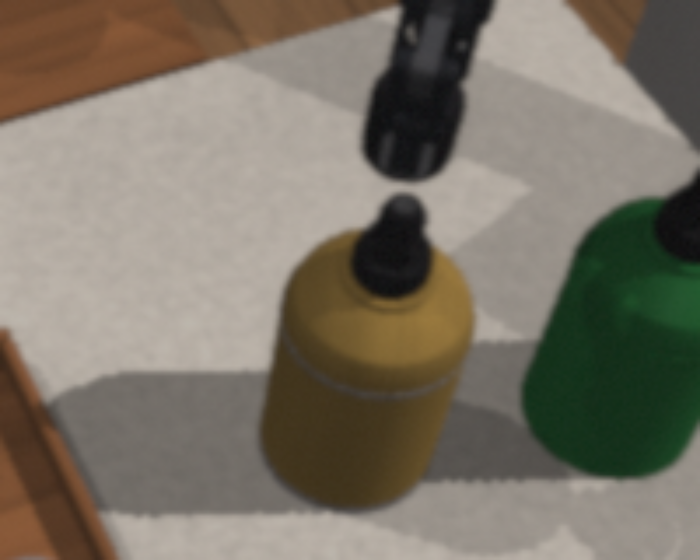

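>>> {"api": "play_rows", "payload": {"steps": [[[0.03, 0.09, 0], [0, 0, 0]], [[0, 0, -0.2], [0, 0, 0]], [[0, 0, -0.2], [0, 0, 0]], [[0, 0, 0], [0, 0, 0]], [[0, 0, 0], [0, 0, 0]]], "force": 110}}

```text
time_s: 6.45
tcp_pos: [0.5532, 0.1847, 0.2277]
tcp_rot: [0.914, 0.406, -0.0, -0.0]
wrist_force: [0.5, 0.6, -0.7]
width: 0.0396
grip_force: 110.8
```

```bash
python3 m.py pics/s3.png
```

```text
tcp [0.5532 0.1847 0.2277]
scene cap 0.5 [410.0, 181.6] 97 (array([0.5519, 0.1827]), np.float64(0.5)) [0.2244 0.2544]
scene 0.02 1467 (array([0.5514, 0.1818]), np.float64(0.55))
scene 0.163 108 (array([0.5519, 0.1816]), np.float64(0.85))
scene 0.182 122 (array([0.552 , 0.1813]), np.float64(1.2))
top cap 0.7 [213.1, 251.5] 76 (array([0.5518, 0.1837]), np.float64(0.49)) [0.2294 0.2557]
top 0.02 329 (array([0.5516, 0.1826]), np.float64(0.2))
top 0.163 39 (array([0.5514, 0.1823]), np.float64(0.66))
top 0.182 20 (array([0.5505, 0.1803]), np.float64(1.52))
```

View pics/s3.png

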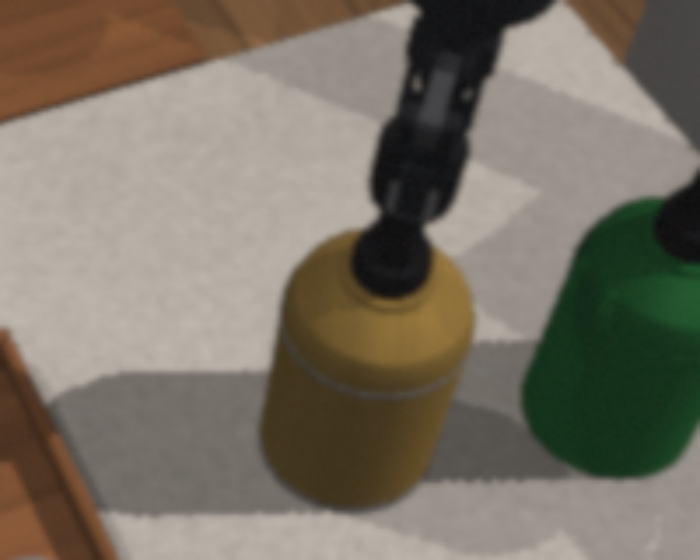

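The cap stands right above the nozzle (crop (410,190)), about 1 mm too far in y. I'll correct that and lower it onto the nozzle.

>>> {"api": "play_rows", "payload": {"steps": [[[0, -0.015, 0], [0, 0, 0]], [[0, 0, -0.1], [0, 0, 0]], [[0, 0, -0.1], [0, 0, 0]], [[0, 0, -0.05], [0, 0, 0]], [[0, 0, 0], [0, 0, 0]]]}}

```text
time_s: 7.15
tcp_pos: [0.5525, 0.1832, 0.2075]
tcp_rot: [0.914, 0.406, -0.001, -0.0]
wrist_force: [0.2, -0.8, -0.5]
width: 0.0396
grip_force: 110.8
```

>>> {"api": "play_rows", "payload": {"steps": [[[0, 0, -0.05], [0, 0, 0]], [[0, 0, -0.05], [0, 0, 0]], [[0, 0, -0.03], [0, 0, 0]], [[0, 0, 0], [0, 0, 0]]]}}

```text
time_s: 7.55
tcp_pos: [0.5531, 0.1834, 0.1987]
tcp_rot: [0.914, 0.406, -0.0, 0.0]
wrist_force: [-0.4, -0.0, 0.1]
width: 0.0402
grip_force: 110.8
```

>>> {"api": "play_rows", "payload": {"steps": [[[0, 0, -0.03], [0, 0, 0]], [[0, 0, -0.03], [0, 0, 0]], [[0, 0, -0.03], [0, 0, 0]], [[0, 0, 0], [0, 0, 0]]]}}

```text
time_s: 7.95
tcp_pos: [0.5539, 0.1836, 0.1936]
tcp_rot: [0.914, 0.406, 0.001, 0.0]
wrist_force: [-0.6, -1.2, 5.3]
width: 0.04
grip_force: 111.4
```

>>> {"api": "play_rows", "payload": {"steps": [[[0, 0, -0.04], [0, 0, 0]], [[0, 0, -0.04], [0, 0, 0]], [[0, 0, 0], [0, 0, 0]]]}}

```text
time_s: 8.25
tcp_pos: [0.5538, 0.1836, 0.1876]
tcp_rot: [0.914, 0.406, 0.001, 0.0]
wrist_force: [-0.9, -1.4, 5.2]
width: 0.04
grip_force: 112.7
```

>>> {"api": "play_rows", "payload": {"steps": [[[0, 0, -0.04], [0, 0, 0]], [[0, 0, -0.04], [0, 0, 0]], [[0, 0, 0], [0, 0, 0]]]}}

```text
time_s: 8.55
tcp_pos: [0.5542, 0.1838, 0.1875]
tcp_rot: [0.914, 0.406, 0.004, 0.0]
wrist_force: [-8.8, -3.1, 30.0]
width: 0.0395
grip_force: 115.8
```

>>> {"api": "play_rows", "payload": {"steps": [[[-0.02, -0.01, -0.02], [0, 0, 0]], [[0, 0, -0.03], [0, 0, 0]], [[0, 0, 0], [0, 0, 0]], [[0, 0, 0], [0, 0, 0]], [[0, 0, 0], [0, 0, 0]]]}}

```text
time_s: 9.05
tcp_pos: [0.5541, 0.1838, 0.1875]
tcp_rot: [0.914, 0.406, 0.007, 0.0]
wrist_force: [-10.3, -4.1, 43.5]
width: 0.0401
grip_force: 117.3
```

```bash
python3 m.py pics/s4.png
```

```text
tcp [0.5541 0.1838 0.1875]
scene cap 0.74 [405.1, 196.5] 49 (array([0.5527, 0.1816]), np.float64(0.49)) [0.1878 0.2148]
scene 0.02 1477 (array([0.5515, 0.1818]), np.float64(0.56))
scene 0.163 106 (array([0.5516, 0.1813]), np.float64(0.78))
scene 0.182 83 (array([0.5613, 0.174 ]), np.float64(4.05))
top cap 0.56 [217.8, 254.0] 65 (array([0.5516, 0.1827]), np.float64(0.57)) [0.1906 0.2152]
top 0.02 331 (array([0.5516, 0.1826]), np.float64(0.23))
top 0.163 31 (array([0.5513, 0.1823]), np.float64(0.51))
top 0.182 41 (array([0.5463, 0.1746]), np.float64(2.8))
```

View pics/s4.png

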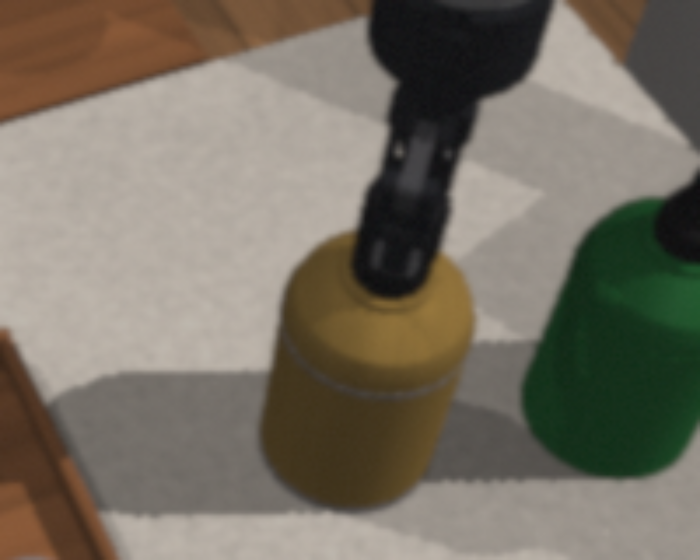

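The cap is seated on the collar (crop (392,285)). The flask is upright and hasn't moved, and the arm is pressing steadily with 43 N.

```bash
python3 -c "from rig import hand_in; print(hand_in())"
```

```text
the job is handed in; nothing more can be done
None
```

The nozzle cap is fully home on the gold flask's collar and was still held pressed down at about 43 N when I handed the job in at about 9 s; the flask stayed upright and the arm touched nothing else.

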